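# Fill the glaze-test shelf and hold the kiln lid open for loading

### The job

We are about to load the blue test kiln: take the two spare glaze test pieces from the ware board and stand them upright in the two catch dishes on the kiln shelf that are still empty, setting them down rather than dropping them and leaving the other pieces standing where they are. Then lift the kiln lid to 35 degrees open and hold it still there, never letting it drop, so that I can put the shelf in: the program finishes while the gripper is still holding the lid up. Leave everything else on the bench where it is.

Things in the scene. Friction and masses are not known exactly. Their poses are not given: they have to be found in the camera images.
- kiln: small blue top-loading test kiln, fixed; casing 244 (x) x 264 (y) mm, rim 155 mm above the bench, grey control box on its +y side; origin on the bench at the casing's centre, its -x side faces the robot. The lid's hinge axis runs along kiln y, at x = +120 mm, 155 mm above the bench (the far top edge)
- lid (a joint): angle of the kiln lid in rad: 0 shut (it starts shut), growing as the front edge rises, stop at 1.2. No spring, no stay: its weight (0.6 to 0.94 kg, some 3 to 6 N at the handle) shuts it from any angle. Lid slab 30 mm thick, on the rim
- handle (a point): middle of the lid's handle: straight round black bar 14 mm thick, 128 mm clear between its end brackets, parallel to the hinge, centre 45 mm off the lid's front face on the robot's side; can be pinched from above (a finger each side) and turns in the pinch. 285 mm from the hinge axis along the lid, 15 mm above the lid's underside: 170 mm above the bench when shut, 331 mm at 35 degrees
- kiln_shelf: grey kiln shelf lying on the bench, fixed, 190 (x) x 130 (y) x 15 mm; origin at the centre of its underside
- ware_board: dark wooden ware board, fixed, 300 (x) x 100 (y) x 18 mm; origin at the centre of its underside
- dish_0: round red-clay catch dish fixed on the kiln shelf, 50 mm across, 11 mm high; flat floor 5 mm above its underside, 40 mm across inside the wall; origin at the centre of its underside (15 mm above the bench). Six alike, 60 mm between centres, 3 along the shelf's x by 2 along its y; two are empty, which two differs from start to start
- dish_1: catch dish, as dish_0
- dish_2: catch dish, as dish_0
- dish_3: catch dish, as dish_0
- dish_4: catch dish, as dish_0
- dish_5: catch dish, as dish_0
- test_0: glaze test piece: upright clay cylinder 28 mm across, 60 mm high, about 60 g, pale bare foot, coloured glaze above, dark bore on top; origin at the centre of its underside, z up. Six alike (test_0 to test_5, any may go in any dish): four already stand in catch dishes, the two spares stand on the ware board, about 80 mm apart
- test_1: glaze test piece, as test_0
- test_2: glaze test piece, as test_0
- test_3: glaze test piece, as test_0
- test_4: glaze test piece, as test_0
- test_5: glaze test piece, as test_0
- cup: small unglazed cup, 60 mm across, 50 mm high, at the far end of the ware board; not part of the job
- mug: blue glazed mug, 80 mm across, 92 mm high, near the robot; not part of the job
- bowl: unglazed bowl, 124 mm across, 58 mm high, far side of the bench; not part of the job
- jar_white: white glaze jar, 68 mm across, 85 mm high; not part of the job
- jar_amber: amber glaze jar with black cap, 60 mm across, 100 mm high; not part of the job
- brush: glaze brush lying on the bench near the robot; not part of the job
- knife: palette knife lying on the bench; not part of the job

How it is judged (in metres and radians):
On the way, in this order (a step that is already met when the one before it is completed fails the run):
1. both spare test pieces stand upright on the floors of the two empty dishes, let go ((((horizontal distance between test_2 and dish_1 below 0.01 m and z of test_2 in the frame of dish_1 between 0.001 and 0.009 m and angle between test_2's own z axis and vertical below 0.1 rad) and (horizontal distance between test_5 and dish_4 below 0.01 m and z of test_5 in the frame of dish_4 between 0.001 and 0.009 m and angle between test_5's own z axis and vertical below 0.1 rad)) or ((horizontal distance between test_2 and dish_4 below 0.01 m and z of test_2 in the frame of dish_4 between 0.001 and 0.009 m and angle between test_2's own z axis and vertical below 0.1 rad) and (horizontal distance between test_5 and dish_1 below 0.01 m and z of test_5 in the frame of dish_1 between 0.001 and 0.009 m and angle between test_5's own z axis and vertical below 0.1 rad))) and contact force between the fingers and test_2 below 0.1 N and contact force between the fingers and test_5 below 0.1 N), for 0.2 s.
2. the fingers hold the lid between 30 and 40 degrees (value of joint lid between 0.523599 and 0.698132 rad and contact force between the fingers and lid above 0.5 N), for 0.3 s.
At the end, for the whole second after the job is handed in: All six dishes hold one upright test piece on their floor (within 10 mm of the centre, within 0.1 rad of upright), the four that stood there still in their own dishes; the fingers hold the lid (more than 0.5 N on it) at 35 degrees, 5 degrees either way, still (under 0.08 rad/s) (all of step 1 and all of step 2 and horizontal distance between test_0 and dish_0 below 0.01 m and z of test_0 in the frame of dish_0 between 0.001 and 0.009 m and angle between each of test_0, test_1, test_3, test_4's own z axis and vertical below 0.1 rad and horizontal distance between test_1 and dish_2 below 0.01 m and z of test_1 in the frame of dish_2 between 0.001 and 0.009 m and horizontal distance between test_3 and dish_3 below 0.01 m and z of test_3 in the frame of dish_3 between 0.001 and 0.009 m and horizontal distance between test_4 and dish_5 below 0.01 m and z of test_4 in the frame of dish_5 between 0.001 and 0.009 m and velocity of joint lid between -0.08 and 0.08 rad/s); the arm keeps its last pose, push and grip.
It fails at once if a piece that already stood in a dish is shifted more than 12 mm or tipped (distance of any of test_0, test_1, test_3, test_4 from where it was at the start of the episode above 0.012 m or angle between any of test_0, test_1, test_3, test_4's own z axis and vertical above 0.3 rad).
It fails at once if a spare is dropped: in the air more than 25 mm above the dish floors with no finger on it ((height (world z) of test_2 above 0.045 m and contact force between the fingers and test_2 below 0.02 N) or (height (world z) of test_5 above 0.045 m and contact force between the fingers and test_5 below 0.02 N)).
It fails at once if the lid drops: it falls faster than 1.5 rad/s (velocity of joint lid below -1.5 rad/s).
It fails at once if something else on the bench is moved more than 20 mm (distance of any of cup, mug, bowl, jar_white, jar_amber, brush, knife from where it was at the start of the episode above 0.02 m).
It also fails if it takes over 61 s, if anything falls off the work surface, if the arm or the gripper's body presses on something with over 40 N, if the wrist force passes 120 N, or if a joint passes its speed limit or range.

### The arm

A 6-joint arm with a two-finger parallel gripper is mounted at the origin on the work surface. World frame = base frame: x ahead of the robot, y to its left, z up, the work surface at z = 0. Lengths are in m, angles in degrees, forces in N, time in s.
With the tool pointing down it reaches from about 0.3 to 0.75 m from the base axis. Payload 8.5 kg.
Tool frame: the origin (TCP) lies at the very end of the fingers, on their centre line; the grasp point (between the pads) lies 19 mm behind it (env.hold_point_z is the distance from the TCP to the grasp point, in m); z points along the fingers, y is the line along which they close (so a half turn about z gives the same grasp; the last joint's range is limited). The gripper opens to 85 mm and grips with 20 to 120 N. Pads are 22 mm wide; open, the fingers measure 114 mm over their backs; the gripper's body (76 mm by 85 mm) begins 54 mm behind the grasp point. The pads swing forward as they close: fully open they stand 13 mm farther back than shut.
Start: joints at [53.382, 21.807, 74.336, -0, 83.858, -12.336], TCP at [0.226, 0.501, 0.231] pointing down, gripper open.
Joint ranges: [-178.18, 178.18], [-50.72, 133.34], [12.68, 142.11], [-81.47, 261.47], [9.98, 163.14], [-165.26, 165.26]. Speed limits (degrees/s): [136.94, 136.94, 180, 180, 180, 180].

### API

Orientations are given as a 3x3 rotation matrix whose columns are the frame's x, y, z axes.
In Python, from rig import env, optics gives the robot as it stands.
- The arm moves only by the shell command python3 -m jog 'ROWS' [OPENING] [FORCE]. ROWS is JSON, a list of rows, each an object with "linear": the shift along the tool's x, y, z in units of 40 mm (1.0 is 40 mm), a list of three; "roll": the turn about the tool's z in units of 5 degrees (1.0 is 5 degrees). A call has 1 to 12 rows; each row shifts and turns the commanded pose from where the row before left it, along the tool's axes as they then stand; what a row does not reach is not made up. A row lasts 1/12 s, in which the tool goes at most 41.7 mm and 7.16 degrees, less where a joint would pass 70% of its speed; a pose out of reach is approached as far as the arm can. A call is refused whole if a number of a shift passes 1 or a number of a turn 1, either way. A call with a gripper value outside its range is refused whole. OPENING is the opening, from -1 (shut) to 1 (fully open), set as the call begins (- or left out, the last holds). The fingers move at their own pace and stop on an object; FORCE is the grip in N (left out, the last holds). Time passes only in rows, so rows that do not move let the fingers close. It gives the time, the measured TCP pose, the force, the opening and the grip force at its end, in the units of the state.
- env.observe(): the state, without advancing time (a new reading comes with each control period).
- optics.get_image(name): name is "scene" or "top"; returns the picture (400x640x3 uint8, red, green, blue); there is no depth.
- optics.calibration(name): a dict with "fov_y" (degrees; the focal length in pixels is half the picture's height over the tangent of half this angle, whatever the lens; pixels are square), "cx", "cy" (the principal point, pixels), "T" (4x4, takes a point from camera to world coordinates). Camera axes: x right, y down, z forward; pixel columns grow to the right and rows downward; lengths in m; the calibration is good to about 2 mm. A picture is of the moment at which its call begins. calibration takes no time and is no camera call.
- env.close_job(): hands the job in; it is judged then, once.
The state is a dict: "time_s": time; "q": joint angles; "qvel": joint speeds; "joint_efforts": joint torques, N m; "position": TCP position; "tool_rot": TCP orientation; "ft_force": force on the tool from outside, world axes, zero at the start; "wrist_torque": the same for the moment, N m; "grip_width": finger opening in m; "gripper_force": force on a finger pad.
Only numpy, scipy, OpenCV 4.12 (cv2) and the standard library are available. Lean on these libraries where they do the work, as an engineer would, in place of code of your own. Each camera call takes 0.05 s, during which the arm holds its last target. There are 200 camera calls.

## Working session

There is one attempt and no reset: what is moved stays moved. The work goes in short steps, Python scripts to look and compute and a shell command to move; the robot and the scene stay as the last step left them, time stands still between calls to the robot, and variables do not carry over. Pictures are saved under pics/ and viewed, at most 10 in all, crops included, and the job is handed in when it is done.

```bash
mkdir -p pics; ls; python3 - <<'E'
from rig import env, optics
import cv2
s=env.observe(); print(s)
for n in("scene","top"):
    im=optics.get_image(n); cv2.imwrite(f"pics/{n}0.png",im[:,:,::-1]); c=optics.calibration(n); print(n,c)
E
```

```text
pics
{'time_s': 0.0, 'q': array([ 5.33815109e+01,  2.18401786e+01,  7.43846200e+01, -3.43694540e-04,
        8.38577512e+01, -1.23348551e+01]), 'qvel': array([-0.11276363,  0.00534018,  0.10688306, -0.01142269,  0.03587867,
       -0.02402874]), 'joint_efforts': array([ 8.62202546e-05, -4.48457694e+01, -2.31281161e+01, -1.87304554e-04,
        4.72777057e-03,  6.12216155e-06]), 'position': array([0.22600692, 0.50109864, 0.23072017]), 'tool_rot': array([[-9.11520921e-01,  4.11252817e-01, -8.54606310e-04],
       [ 4.11253594e-01,  9.11520233e-01, -1.15995180e-03],
       [ 3.01957498e-04, -1.40878025e-03, -9.99998962e-01]]), 'ft_force': array([-0.24123026, -0.39570146,  0.52229572]), 'wrist_torque': array([-0.01083992,  0.04166109,  0.02382072]), 'gripper_force': 0.0, 'grip_width': 0.08551236676479985}
scene {'fov_y': 55.387372609667686, 'cx': 318.93093276946263, 'cy': 194.29611457807778, 'T': array([[-0.33078874,  0.55745996, -0.76145729,  1.40080272],
       [ 0.94342412,  0.17566456, -0.28123457,  0.22297893],
       [-0.02301595, -0.81140641, -0.58402903,  0.782204  ],
       [ 0.        ,  0.        ,  0.        ,  1.        ]])}
top {'fov_y': 48.257162745901155, 'cx': 322.29163796049596, 'cy': 199.3643579530601, 'T': array([[ 0.02425433, -0.99544482,  0.09220274,  0.43769177],
       [-0.99958783, -0.02556509, -0.01306157, -0.09106218],
       [ 0.01535924, -0.09184794, -0.99565458,  1.40070749],
       [ 0.        ,  0.        ,  0.        ,  1.        ]])}
```

View pics/scene0.png

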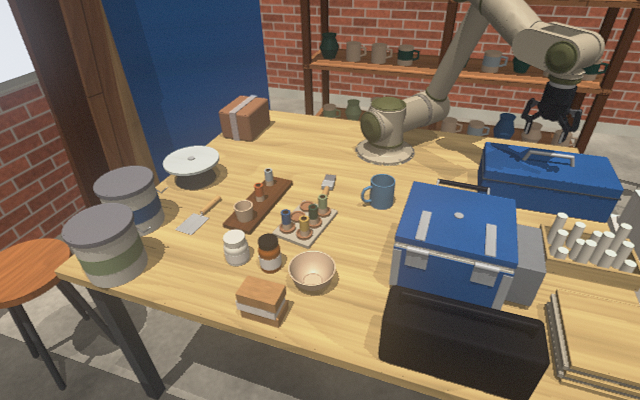

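View pics/top0.png

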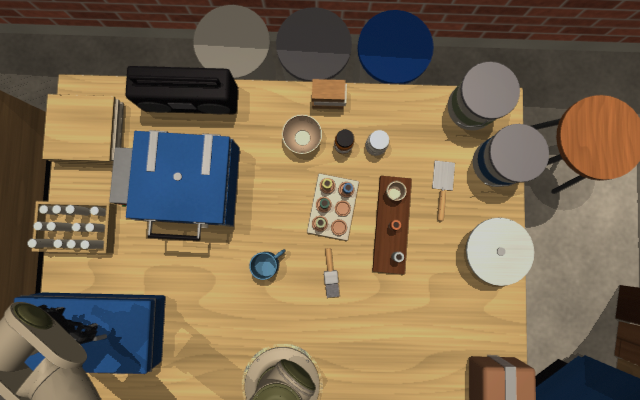

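The top view shows the spares on the board near (396,225) and (398,257), the empty dishes near (343,209) and (338,228), and the lid handle near (175,237). I'll enlarge crops of both views.

```bash
python3 - <<'E'
import cv2,numpy as np
t=cv2.imread('pics/top0.png'); s=cv2.imread('pics/scene0.png')
a=cv2.resize(t[165:285,300:420],None,fx=5,fy=5,interpolation=cv2.INTER_CUBIC)
cv2.imwrite('pics/topcrop.png',a)
b=cv2.resize(s[160:260,220:350],None,fx=6,fy=6,interpolation=cv2.INTER_CUBIC)
cv2.imwrite('pics/scenecrop.png',b)
c=cv2.resize(t[120:260,105:245],None,fx=4,fy=4,interpolation=cv2.INTER_CUBIC)
cv2.imwrite('pics/kilncrop.png',c)
E
```

```text
(no output)
```

View pics/topcrop.png

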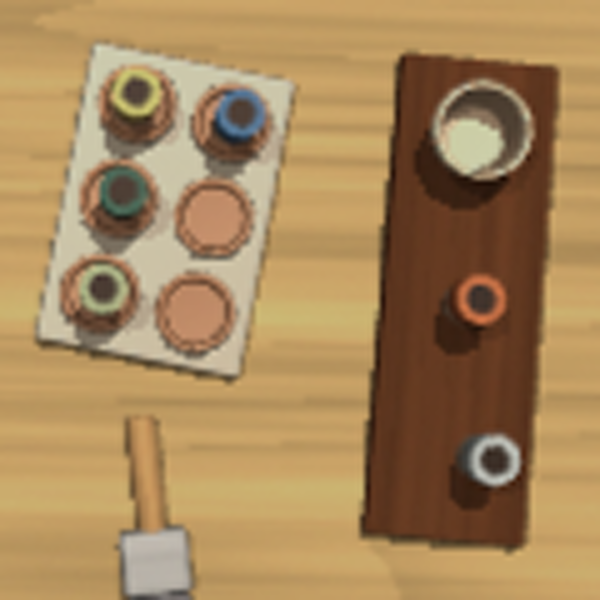

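View pics/scenecrop.png

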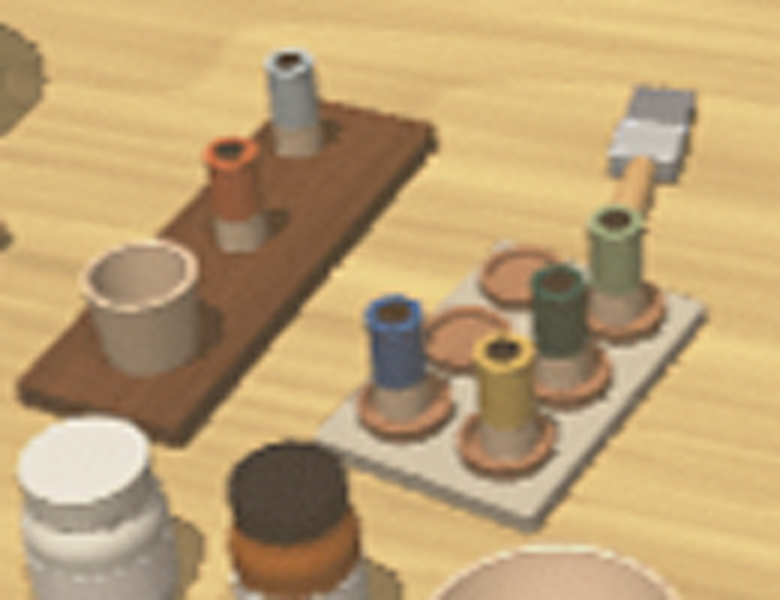

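View pics/kilncrop.png

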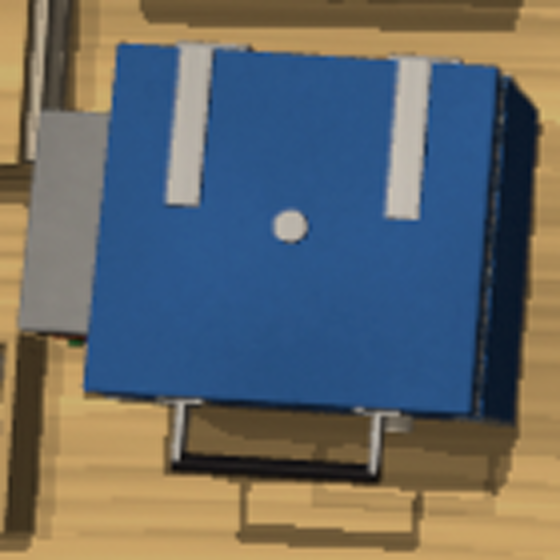

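Top crop (5x): spares' tops are at (481,300) and (494,460), empty dishes at (214,217) and (195,313). Scene crop (6x): the same spares are at (232,150) and (289,62), the dishes at (469,338) and (520,277). Handle bar in the kiln crop (4x) runs from (172,466) to (380,474).

```bash
cat > h.py <<'E'
import numpy as np
from rig import optics
C={n:optics.calibration(n) for n in("scene","top")}
def ray(n,p):
    c=C[n];f=200/np.tan(np.radians(c['fov_y']/2))
    d=c['T'][:3,:3]@np.array([(p[0]-c['cx'])/f,(p[1]-c['cy'])/f,1.]);return c['T'][:3,3],d/np.linalg.norm(d)
def plane(n,p,z):
    o,d=ray(n,p);return o+d*(z-o[2])/d[2]
def tri(a,b):
    A=np.zeros((3,3));B=np.zeros(3);P=[]
    for n,p in(("top",a),("scene",b)):
        o,d=ray(n,p);M=np.eye(3)-np.outer(d,d);A+=M;B+=M@o;P.append((o,d))
    x=np.linalg.solve(A,B);return x,[round(1000*np.linalg.norm(np.cross(x-o,d)),1) for o,d in P]
E
python3 - <<'E'
from h import *
np.set_printoptions(precision=4,suppress=True)
cr=lambda p,s,ox,oy:((p[0]+.5)/s-.5+ox,(p[1]+.5)/s-.5+oy)
T=lambda p:cr(p,5,300,165); S=lambda p:cr(p,6,220,160); K=lambda p:cr(p,4,105,120)
for n,a,b,z in[("orange",(481,300),(232,150),.078),("white",(494,460),(289,62),.078),("dishA",(214,217),(469,338),.026),("dishB",(195,313),(520,277),.026),
 ("yel",(135,93),(503,348),.08),("blue",(241,114),(396,312),.08),("dkg",(124,192),(559,280),.08),("ltg",(102,288),(615,220),.08)]:
    print(n,*tri(T(a),S(b)),plane("top",T(a),z),plane("scene",S(b),z))
for n,a,b in[("lid -y",(472,414),(409,185)),("lid +y",(87,390),(516,198))]:
    print(n,*tri(K(a),b),plane("top",K(a),.185))
for a in[(118,43),(500,67)]: print(plane("top",K(a),.185))
for a in[(172,466),(380,474),(276,470)]: print("bar",plane("top",K(a),.175))
E
```

```text
orange [ 0.4902 -0.3274  0.0771] [np.float64(1.1), np.float64(1.1)] [ 0.4906 -0.3283  0.078 ] [ 0.4911 -0.3255  0.078 ]
white [ 0.3963 -0.3368  0.0762] [np.float64(0.4), np.float64(0.4)] [ 0.3965 -0.3369  0.078 ] [ 0.3989 -0.335   0.078 ]
dishA [ 0.5396 -0.1706  0.0207] [np.float64(1.6), np.float64(1.6)] [ 0.5398 -0.1718  0.026 ] [ 0.5452 -0.1663  0.026 ]
dishB [ 0.4806 -0.162   0.0202] [np.float64(0.4), np.float64(0.4)] [ 0.4803 -0.1613  0.026 ] [ 0.4877 -0.1595  0.026 ]
yel [ 0.6086 -0.1199  0.0802] [np.float64(0.1), np.float64(0.1)] [ 0.6087 -0.1201  0.08  ] [ 0.6084 -0.1199  0.08  ]
blue [ 0.5974 -0.1825  0.079 ] [np.float64(1.2), np.float64(1.2)] [ 0.5978 -0.1835  0.08  ] [ 0.5983 -0.1808  0.08  ]
dkg [ 0.549  -0.1139  0.0795] [np.float64(1.1), np.float64(1.1)] [ 0.5493 -0.1149  0.08  ] [ 0.5493 -0.1125  0.08  ]
ltg [ 0.4919 -0.1028  0.0797] [np.float64(0.4), np.float64(0.4)] [ 0.492  -0.1033  0.08  ] [ 0.4922 -0.1023  0.08  ]
lid -y [0.4801 0.1602 0.1691] [np.float64(4.8), np.float64(4.8)] [0.4786 0.1617 0.185 ]
lid +y [0.4882 0.425  0.1864] [np.float64(3.4), np.float64(3.4)] [0.4884 0.4219 0.185 ]
[0.7278 0.4161 0.185 ]
[0.7183 0.1531 0.185 ]
bar [0.4386 0.3654 0.175 ]
bar [0.4366 0.2243 0.175 ]
bar [0.4376 0.2949 0.175 ]
```

```bash
python3 -m jog '[{"linear":[0,0,0],"roll":-0.97},{"linear":[0,0,0],"roll":-0.97},{"linear":[0,0,0],"roll":-0.97},{"linear":[0,0,0],"roll":-0.97},{"linear":[0,0,0],"roll":-0.98},{"linear":[-0.29,-0.9,0],"roll":0},{"linear":[-0.29,-0.9,0],"roll":0},{"linear":[-0.29,-0.9,0],"roll":0},{"linear":[-0.29,-0.9,0],"roll":0},{"linear":[-0.29,-0.9,0],"roll":0},{"linear":[-0.29,-0.9,0],"roll":0},{"linear":[0,0,0],"roll":0}]' 0.4 40
```

```text
time_s: 1.1
position: [0.2971, 0.281, 0.2312]
tool_rot: [[-1.0, 0.005, -0.0], [0.005, 1.0, -0.002], [0.0, -0.002, -1.0]]
ft_force: [1.3, 0.5, 0.2]
grip_width: 0.0601
gripper_force: 0.0
```

```bash
python3 -m jog '[{"linear":[-0.28,-0.9,0],"roll":0},{"linear":[-0.28,-0.9,0],"roll":0},{"linear":[-0.28,-0.9,0],"roll":0},{"linear":[-0.28,-0.9,0],"roll":0},{"linear":[-0.28,-0.9,0],"roll":0},{"linear":[-0.28,-0.9,0],"roll":0},{"linear":[-0.28,-0.9,0],"roll":0},{"linear":[-0.28,-0.9,0],"roll":0},{"linear":[-0.28,-0.9,0],"roll":0},{"linear":[-0.28,-0.9,0],"roll":0},{"linear":[-0.28,-0.9,0],"roll":0},{"linear":[-0.28,-0.9,0],"roll":0}]' && python3 -m jog '[{"linear":[-0.28,-0.9,0],"roll":0},{"linear":[-0.28,-0.9,0],"roll":0},{"linear":[-0.28,-0.9,0],"roll":0},{"linear":[-0.28,-0.9,0],"roll":0},{"linear":[-0.14,-0.8,0],"roll":0},{"linear":[0,0,0],"roll":0},{"linear":[0,0,0],"roll":0}]'
```

```text
time_s: 2.1
position: [0.4305, -0.1484, 0.2311]
tool_rot: [[-1.0, 0.0, -0.0], [0.0, 1.0, 0.0], [0.0, 0.0, -1.0]]
ft_force: [1.0, 0.6, 0.3]
grip_width: 0.0595
gripper_force: 0.0
time_s: 2.68
position: [0.4808, -0.3236, 0.2301]
tool_rot: [[-1.0, 0.001, -0.001], [0.001, 1.0, 0.001], [0.001, 0.001, -1.0]]
ft_force: [-0.8, 0.0, 0.6]
grip_width: 0.0596
gripper_force: 0.0
```

```bash
python3 -m jog '[{"linear":[-0.24,-0.1,0],"roll":0},{"linear":[0,0,0.7],"roll":0},{"linear":[0,0,0.7],"roll":0},{"linear":[0,0,0.7],"roll":0},{"linear":[0,0,0.7],"roll":0},{"linear":[0,0,0.6],"roll":0},{"linear":[0,0,0.5],"roll":0},{"linear":[0,0,0.4],"roll":0},{"linear":[0,0,0.25],"roll":0},{"linear":[0,0,0.2],"roll":0},{"linear":[0,0,0],"roll":0},{"linear":[0,0,0],"roll":0}]' && python3 - <<'E'
from rig import optics
import cv2
t=optics.get_image("top")[:,:,::-1]; s=optics.get_image("scene")[:,:,::-1]
cv2.imwrite('pics/g1.png',cv2.resize(s[130:260,220:350],None,fx=4,fy=4,interpolation=cv2.INTER_CUBIC))
E
```

```text
time_s: 3.68
position: [0.4907, -0.3264, 0.0419]
tool_rot: [[-1.0, -0.001, 0.0], [-0.001, 1.0, -0.0], [-0.0, -0.0, -1.0]]
ft_force: [0.1, 0.5, 1.5]
grip_width: 0.0598
gripper_force: 0.0
```

View pics/g1.png

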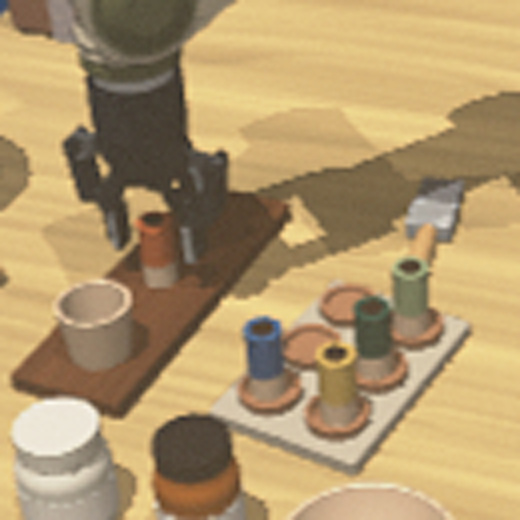

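The orange piece at (155,250) stands between the two fingers (115 and 190). I'll close on it, then lift.

```bash
python3 -m jog '[{"linear":[0,0,0],"roll":0},{"linear":[0,0,0],"roll":0},{"linear":[0,0,0],"roll":0},{"linear":[0,0,0],"roll":0},{"linear":[0,0,0],"roll":0},{"linear":[0,0,0],"roll":0},{"linear":[0,0,0],"roll":0},{"linear":[0,0,0],"roll":0}]' -1 40 && python3 -m jog '[{"linear":[0,0,-0.3],"roll":0},{"linear":[0,0,-0.5],"roll":0},{"linear":[0,0,-0.7],"roll":0},{"linear":[0,0,-0.7],"roll":0},{"linear":[0,0,-0.5],"roll":0},{"linear":[0,0,0],"roll":0},{"linear":[0,0,0],"roll":0}]'
```

```text
time_s: 4.45
position: [0.4906, -0.3268, 0.0419]
tool_rot: [[-1.0, -0.0, 0.001], [-0.0, 1.0, -0.001], [-0.001, -0.001, -1.0]]
ft_force: [-0.6, 0.2, 5.6]
grip_width: 0.0268
gripper_force: 39.2
time_s: 5.03
position: [0.4905, -0.3266, 0.1498]
tool_rot: [[-1.0, -0.0, 0.001], [-0.0, 1.0, -0.001], [-0.001, -0.001, -1.0]]
ft_force: [-0.1, 0.3, -1.0]
grip_width: 0.0269
gripper_force: 39.4
```

```bash
python3 -m jog '[{"linear":[-0.1,0.3,0],"roll":0},{"linear":[-0.2,0.6,0],"roll":0},{"linear":[-0.24,0.77,0],"roll":0},{"linear":[-0.24,0.77,0],"roll":0},{"linear":[-0.2,0.6,0],"roll":0},{"linear":[-0.16,0.5,0],"roll":0},{"linear":[-0.1,0.33,0],"roll":0},{"linear":[0,0,0],"roll":0},{"linear":[0,0,0],"roll":0},{"linear":[0,0,0],"roll":0}]'
```

```text
time_s: 5.87
position: [0.5397, -0.1723, 0.1488]
tool_rot: [[-1.0, 0.0, -0.001], [0.0, 1.0, 0.0], [0.001, 0.0, -1.0]]
ft_force: [0.9, -0.5, 0.6]
grip_width: 0.0272
gripper_force: 39.5
```

```bash
python3 -m jog '[{"linear":[0,0,0.4],"roll":0},{"linear":[0,0,0.5],"roll":0},{"linear":[0,0,0.5],"roll":0},{"linear":[0,0,0.4],"roll":0},{"linear":[0,0,0.3],"roll":0},{"linear":[0,0,0.2],"roll":0},{"linear":[0,0,0.15],"roll":0},{"linear":[0,0,0.08],"roll":0},{"linear":[0,0,0],"roll":0},{"linear":[0,0,0],"roll":0}]' && python3 -m jog '[{"linear":[0,0,0.04],"roll":0},{"linear":[0,0,0],"roll":0}]'
```

```text
time_s: 6.7
position: [0.5402, -0.1721, 0.0486]
tool_rot: [[-1.0, -0.0, 0.001], [-0.0, 1.0, -0.0], [-0.001, -0.0, -1.0]]
ft_force: [-0.6, -0.5, -1.5]
grip_width: 0.0273
gripper_force: 39.4
time_s: 6.87
position: [0.5401, -0.1718, 0.0469]
tool_rot: [[-1.0, -0.0, 0.001], [-0.0, 1.0, -0.0], [-0.001, -0.0, -1.0]]
ft_force: [1.2, 0.7, -0.3]
grip_width: 0.0269
gripper_force: 39.4
```

```bash
for i in 1 2; do python3 -m jog '[{"linear":[0,0,0.03],"roll":0},{"linear":[0,0,0],"roll":0},{"linear":[0,0,0],"roll":0}]' | grep -E "posi|ft_"; done;  python3 -c "
from rig import optics
import cv2
s=optics.get_image('scene')[:,:,::-1]
cv2.imwrite('pics/p1.png',cv2.resize(s[130:260,240:350],None,fx=5,fy=5,interpolation=cv2.INTER_CUBIC)[:600])"
```

```text
position: [0.54, -0.1718, 0.0454]
ft_force: [-0.4, 0.7, -0.5]
position: [0.54, -0.1718, 0.0441]
ft_force: [0.4, -0.7, 0.1]
```

View pics/p1.png

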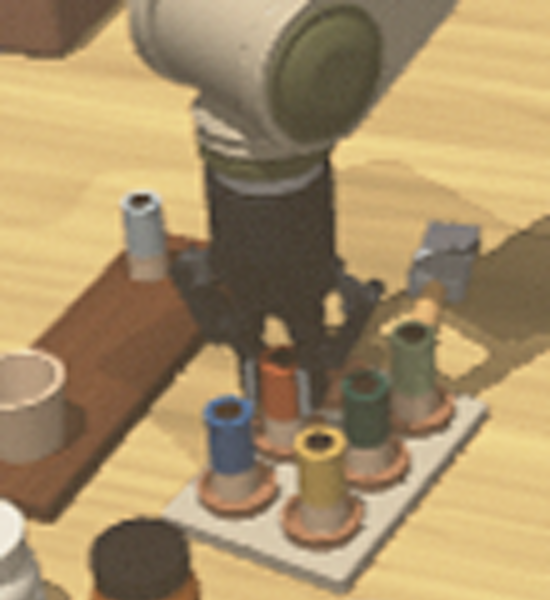

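The orange piece is in dish A at (280,410), upright with its foot inside the wall. I'll lower until contact.

```bash
for i in 1 2; do python3 -m jog '[{"linear":[0,0,0.03],"roll":0},{"linear":[0,0,0],"roll":0},{"linear":[0,0,0],"roll":0}]' | grep -E "posi|ft_"; done
```

```text
position: [0.5401, -0.1718, 0.0439]
ft_force: [-2.3, 0.8, 8.0]
position: [0.5402, -0.1718, 0.0438]
ft_force: [-4.9, 2.2, 18.5]
```

```bash
python3 -m jog '[{"linear":[0,0,-0.05],"roll":0},{"linear":[0,0,0],"roll":0}]' | grep -E "posi|ft_"; python3 -m jog '[{"linear":[0,0,0],"roll":0},{"linear":[0,0,0],"roll":0},{"linear":[0,0,0],"roll":0},{"linear":[0,0,0],"roll":0}]' 0.0 && python3 -m jog '[{"linear":[0,0,-0.3],"roll":0},{"linear":[0,0,-0.6],"roll":0},{"linear":[0,0,-0.8],"roll":0},{"linear":[0,0,-0.8],"roll":0},{"linear":[0,0,-0.2],"roll":0},{"linear":[0,0,0],"roll":0},{"linear":[0,0,0],"roll":0}]'
```

```text
position: [0.5402, -0.1719, 0.0442]
ft_force: [-1.0, -0.3, 0.0]
time_s: 8.42
position: [0.5399, -0.1718, 0.0435]
tool_rot: [[-1.0, -0.0, -0.0], [-0.0, 1.0, 0.0], [0.0, 0.0, -1.0]]
ft_force: [-1.0, -1.2, -0.0]
grip_width: 0.0426
gripper_force: 0.0
time_s: 9.0
position: [0.5397, -0.1716, 0.1511]
tool_rot: [[-1.0, -0.0, -0.0], [-0.0, 1.0, 0.0], [0.0, 0.0, -1.0]]
ft_force: [0.0, 0.2, -0.7]
grip_width: 0.0431
gripper_force: 0.0
```

```bash
python3 -m jog '[{"linear":[0.3,-0.35,0],"roll":0},{"linear":[0.58,-0.68,0],"roll":0},{"linear":[0.6,-0.7,0],"roll":0},{"linear":[0.6,-0.7,0],"roll":0},{"linear":[0.6,-0.7,0],"roll":0},{"linear":[0.5,-0.55,0],"roll":0},{"linear":[0.4,-0.45,0],"roll":0},{"linear":[0,0,0],"roll":0},{"linear":[0,0,0],"roll":0}]' 0.4
```

```text
time_s: 9.75
position: [0.3959, -0.3371, 0.15]
tool_rot: [[-1.0, 0.002, -0.002], [0.002, 1.0, 0.003], [0.002, 0.003, -1.0]]
ft_force: [0.6, 0.6, -0.4]
grip_width: 0.0595
gripper_force: 0.0
```

Descend from 0.150 to 0.042 (2.7 units), close, and lift.

```bash
python3 -m jog '[{"linear":[0,0,0.4],"roll":0},{"linear":[0,0,0.6],"roll":0},{"linear":[0,0,0.6],"roll":0},{"linear":[0,0,0.5],"roll":0},{"linear":[0,0,0.4],"roll":0},{"linear":[0,0,0.2],"roll":0},{"linear":[0,0,0],"roll":0},{"linear":[0,0,0],"roll":0},{"linear":[0,0,0],"roll":0}]' | grep -E "posi|ft_"; python3 -m jog '[{"linear":[0,0,0],"roll":0},{"linear":[0,0,0],"roll":0},{"linear":[0,0,0],"roll":0},{"linear":[0,0,0],"roll":0},{"linear":[0,0,0],"roll":0},{"linear":[0,0,0],"roll":0},{"linear":[0,0,0],"roll":0},{"linear":[0,0,0],"roll":0}]' -1 40
```

```text
position: [0.3974, -0.3371, 0.0445]
ft_force: [-0.5, 0.2, 0.1]
time_s: 11.17
position: [0.397, -0.3372, 0.0444]
tool_rot: [[-1.0, -0.0, 0.001], [-0.0, 1.0, -0.001], [-0.001, -0.001, -1.0]]
ft_force: [0.5, 2.0, 6.6]
grip_width: 0.0272
gripper_force: 39.1
```

```bash
python3 -m jog '[{"linear":[0,0,-0.3],"roll":0},{"linear":[0,0,-0.5],"roll":0},{"linear":[0,0,-0.7],"roll":0},{"linear":[0,0,-0.7],"roll":0},{"linear":[0,0,-0.5],"roll":0},{"linear":[0,0,0],"roll":0},{"linear":[0,0,0],"roll":0}]' | grep -E "posi|width|gripper" && python3 -m jog '[{"linear":[-0.15,0.3,0],"roll":0},{"linear":[-0.29,0.6,0],"roll":0},{"linear":[-0.38,0.8,0],"roll":0},{"linear":[-0.38,0.8,0],"roll":0},{"linear":[-0.34,0.7,0],"roll":0},{"linear":[-0.28,0.6,0],"roll":0},{"linear":[-0.19,0.4,0],"roll":0},{"linear":[-0.1,0.18,0],"roll":0},{"linear":[0,0,0],"roll":0},{"linear":[0,0,0],"roll":0},{"linear":[0,0,0],"roll":0}]'
```

```text
position: [0.3969, -0.3371, 0.1523]
grip_width: 0.0271
gripper_force: 39.4
time_s: 12.67
position: [0.4808, -0.1625, 0.1513]
tool_rot: [[-1.0, 0.001, -0.001], [0.001, 1.0, 0.0], [0.001, 0.0, -1.0]]
ft_force: [-0.3, -0.1, -0.4]
grip_width: 0.0268
gripper_force: 39.5
```

Down to about 0.049 (2.55 units), then creep.

```bash
python3 -m jog '[{"linear":[0,0,0.4],"roll":0},{"linear":[0,0,0.5],"roll":0},{"linear":[0,0,0.5],"roll":0},{"linear":[0,0,0.4],"roll":0},{"linear":[0,0,0.3],"roll":0},{"linear":[0,0,0.25],"roll":0},{"linear":[0,0,0.12],"roll":0},{"linear":[0,0,0.06],"roll":0},{"linear":[0,0,0],"roll":0},{"linear":[0,0,0],"roll":0}]' | grep -E "posi|ft_"; for i in 1 2; do python3 -m jog '[{"linear":[0,0,0.03],"roll":0},{"linear":[0,0,0],"roll":0},{"linear":[0,0,0],"roll":0}]' | grep -E "posi|ft_"; done
```

```text
position: [0.4813, -0.1622, 0.0509]
ft_force: [-0.3, 0.0, -0.2]
position: [0.4813, -0.1619, 0.0496]
ft_force: [-0.1, 0.2, -0.3]
position: [0.4812, -0.1618, 0.0481]
ft_force: [-0.1, 1.1, -0.7]
```

```bash
for i in 1 2; do python3 -m jog '[{"linear":[0,0,0.03],"roll":0},{"linear":[0,0,0],"roll":0},{"linear":[0,0,0],"roll":0}]' | grep -E "posi|ft_"; done
```

```text
position: [0.4811, -0.1618, 0.0469]
ft_force: [-0.5, -0.4, -1.2]
position: [0.4813, -0.1618, 0.0464]
ft_force: [-1.8, 2.0, 7.7]
```

```bash
python3 -m jog '[{"linear":[0,0,-0.02],"roll":0},{"linear":[0,0,0],"roll":0}]' | grep -E "posi|ft_"; python3 -m jog '[{"linear":[0,0,0],"roll":0},{"linear":[0,0,0],"roll":0},{"linear":[0,0,0],"roll":0},{"linear":[0,0,0],"roll":0}]' 0.0 | grep width && python3 -m jog '[{"linear":[0,0,-0.3],"roll":0},{"linear":[0,0,-0.6],"roll":0},{"linear":[0,0,-0.8],"roll":0},{"linear":[0,0,-0.9],"roll":0},{"linear":[0,0,-0.9],"roll":0},{"linear":[0,0,-0.9],"roll":0},{"linear":[0,0,-0.9],"roll":0},{"linear":[0,0,-0.3],"roll":0},{"linear":[0,0,0],"roll":0},{"linear":[0,0,0],"roll":0}]'
```

```text
position: [0.4812, -0.1618, 0.0466]
ft_force: [-0.7, -0.1, 0.2]
grip_width: 0.0427
time_s: 15.83
position: [0.4811, -0.1617, 0.2704]
tool_rot: [[-1.0, -0.0, 0.0], [-0.0, 1.0, -0.0], [-0.0, -0.0, -1.0]]
ft_force: [0.4, 0.2, -0.7]
grip_width: 0.0432
gripper_force: 0.0
```

```bash
python3 -m jog '[{"linear":[0.09,0.95,0],"roll":0},{"linear":[0.09,0.95,0],"roll":0},{"linear":[0.09,0.95,0],"roll":0},{"linear":[0.09,0.95,0],"roll":0},{"linear":[0.09,0.95,0],"roll":0},{"linear":[0.09,0.95,0],"roll":0},{"linear":[0.09,0.95,0],"roll":0},{"linear":[0.09,0.95,0],"roll":0},{"linear":[0.09,0.95,0],"roll":0},{"linear":[0.09,0.95,0],"roll":0},{"linear":[0.09,0.95,0],"roll":0},{"linear":[0.09,0.95,0],"roll":0}]' | grep posi; python3 -m jog '[{"linear":[0,0,0],"roll":0.97},{"linear":[0,0,0],"roll":0.97},{"linear":[0,0,0],"roll":0.97},{"linear":[0,0,0],"roll":0.97},{"linear":[0,0,0],"roll":0.97},{"linear":[0,0,0],"roll":0.97},{"linear":[0,0,0],"roll":0.97},{"linear":[0,0,0],"roll":0.97},{"linear":[0,0,0],"roll":0.97},{"linear":[0,0,0],"roll":0.97},{"linear":[0,0,0],"roll":0.97},{"linear":[0,0,0],"roll":0.97}]' >/dev/null; python3 -m jog '[{"linear":[0,0,0],"roll":0.97},{"linear":[0,0,0],"roll":0.97},{"linear":[0,0,0],"roll":0.97},{"linear":[0,0,0],"roll":0.97},{"linear":[0,0,0],"roll":0.97},{"linear":[0,0,0],"roll":0.97},{"linear":[0,0,0],"roll":0.97},{"linear":[0,0,0],"roll":0},{"linear":[0,0,0],"roll":0}]'
python3 -c "
from rig import optics
import cv2
s=optics.get_image('scene')[:,:,::-1]; t=optics.get_image('top')[:,:,::-1]
a=cv2.resize(s[170:255,240:350],None,fx=5,fy=5,interpolation=cv2.INTER_CUBIC)
b=cv2.resize(t[165:240,300:360],None,fx=4,fy=4,interpolation=cv2.INTER_CUBIC)
import numpy as np
o=np.zeros((425,790,3),np.uint8);o[:,:550]=a;o[:300,550:]=b
cv2.imwrite('pics/p2.png',o)"
```

```text
position: [0.4367, 0.2959, 0.2686]
time_s: 18.58
position: [0.4375, 0.294, 0.2691]
tool_rot: [[0.035, 0.999, -0.003], [0.999, -0.035, -0.001], [-0.001, -0.002, -1.0]]
ft_force: [-0.6, 0.3, -0.1]
grip_width: 0.0425
gripper_force: 0.0
```

View pics/p2.png

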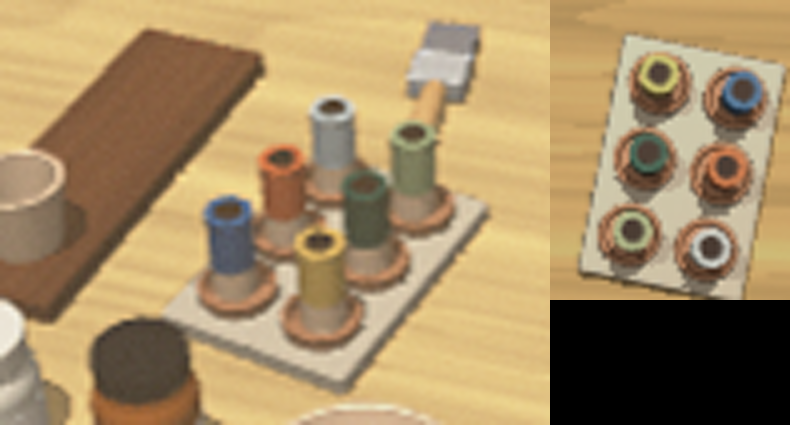

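All six pieces stand upright in their dishes, the orange at (282,185) and the white at (333,150), with the others unmoved. I'll lower over the bar to TCP 0.157.

```bash
python3 -m jog '[{"linear":[0,0,0.5],"roll":0},{"linear":[0,0,0.6],"roll":0},{"linear":[0,0,0.5],"roll":0},{"linear":[0,0,0.4],"roll":0},{"linear":[0,0,0.3],"roll":0},{"linear":[0,0,0.25],"roll":0},{"linear":[0,0,0.2],"roll":0},{"linear":[0,0,0.07],"roll":0},{"linear":[0,0,0],"roll":0},{"linear":[0,0,0],"roll":0}]' | grep -E "posi|ft_"; python3 -c "
from rig import optics
import cv2
t=optics.get_image('top')[:,:,::-1]
cv2.imwrite('pics/h1.png',cv2.resize(t[190:270,120:240],None,fx=5,fy=5,interpolation=cv2.INTER_CUBIC))"
```

```text
position: [0.438, 0.2943, 0.158]
ft_force: [0.9, 0.4, 0.8]
```

View pics/h1.png

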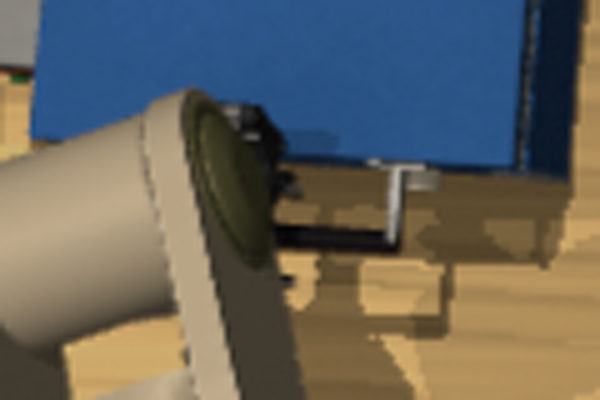

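The fingers straddle the bar: one shows at (285,190) between bar and lid, the other at (287,281) on the robot side, with no contact force. I'll close on it.

```bash
python3 -m jog '[{"linear":[0,0,0],"roll":0},{"linear":[0,0,0],"roll":0},{"linear":[0,0,0],"roll":0},{"linear":[0,0,0],"roll":0},{"linear":[0,0,0],"roll":0},{"linear":[0,0,0],"roll":0},{"linear":[0,0,0],"roll":0},{"linear":[0,0,0],"roll":0}]' -1 60; python3 - <<'E'
import numpy as np
for d in range(0,36,5):
    t=np.radians(d);print(d,round((.285-.285*np.cos(t)+.015*np.sin(t))/.04,3),round((.285*np.sin(t)+.015*np.cos(t)-.015)/.04,3))
E
```

```text
time_s: 20.23
position: [0.4377, 0.2943, 0.1583]
tool_rot: [[0.037, 0.999, 0.0], [0.999, -0.037, 0.0], [0.0, 0.0, -1.0]]
ft_force: [-3.0, -0.5, 5.9]
grip_width: 0.0117
gripper_force: 58.5
0 0.0 0.0
5 0.06 0.62
10 0.173 1.232
15 0.34 1.831
20 0.558 2.414
25 0.826 2.976
30 1.142 3.512
35 1.504 4.019
```

```bash
python3 -m jog '[{"linear":[0,0,-0.1],"roll":0},{"linear":[0,0.02,-0.2],"roll":0},{"linear":[0,0.02,-0.2],"roll":0},{"linear":[0,0.03,-0.22],"roll":0},{"linear":[0,0.04,-0.22],"roll":0},{"linear":[0,0.04,-0.2],"roll":0},{"linear":[0,0.05,-0.2],"roll":0},{"linear":[0,0.05,-0.2],"roll":0},{"linear":[0,0.06,-0.2],"roll":0},{"linear":[0,0.03,-0.09],"roll":0},{"linear":[0,0,0],"roll":0},{"linear":[0,0,0],"roll":0}]'
```

```text
time_s: 21.23
position: [0.4508, 0.2938, 0.2316]
tool_rot: [[0.037, 0.999, -0.001], [0.999, -0.037, 0.0], [0.0, -0.001, -1.0]]
ft_force: [-5.1, 1.8, -1.5]
grip_width: 0.0115
gripper_force: 58.6
```

```bash
python3 -m jog '[{"linear":[0,0.04,-0.1],"roll":0},{"linear":[0,0.06,-0.18],"roll":0},{"linear":[0,0.08,-0.19],"roll":0},{"linear":[0,0.08,-0.19],"roll":0},{"linear":[0,0.09,-0.19],"roll":0},{"linear":[0,0.09,-0.19],"roll":0},{"linear":[0,0.1,-0.18],"roll":0},{"linear":[0,0.1,-0.18],"roll":0},{"linear":[0,0.1,-0.17],"roll":0},{"linear":[0,0.06,-0.11],"roll":0},{"linear":[0,0,0],"roll":0},{"linear":[0,0,0],"roll":0}]'; python3 -m jog '[{"linear":[0,0.08,-0.12],"roll":0},{"linear":[0,0.1,-0.14],"roll":0},{"linear":[0,0.1,-0.14],"roll":0},{"linear":[0,0.07,-0.1],"roll":0},{"linear":[0,0,0],"roll":0},{"linear":[0,0,0],"roll":0},{"linear":[0,0,0],"roll":0},{"linear":[0,0,0],"roll":0}]'; python3 -c "
from rig import optics
import cv2
s=optics.get_image('scene')[:,:,::-1]
cv2.imwrite('pics/l1.png',cv2.resize(s[60:310,370:640],None,fx=2,fy=2))"
```

```text
time_s: 22.23
position: [0.4818, 0.2927, 0.2996]
tool_rot: [[0.036, 0.999, -0.003], [0.999, -0.036, 0.0], [0.0, -0.003, -1.0]]
ft_force: [-11.5, 1.1, 4.0]
grip_width: 0.0118
gripper_force: 58.8
time_s: 22.9
position: [0.4954, 0.2923, 0.3196]
tool_rot: [[0.036, 0.999, -0.003], [0.999, -0.036, 0.0], [0.0, -0.003, -1.0]]
ft_force: [-12.7, 1.3, 4.5]
grip_width: 0.0115
gripper_force: 58.8
```

View pics/l1.png

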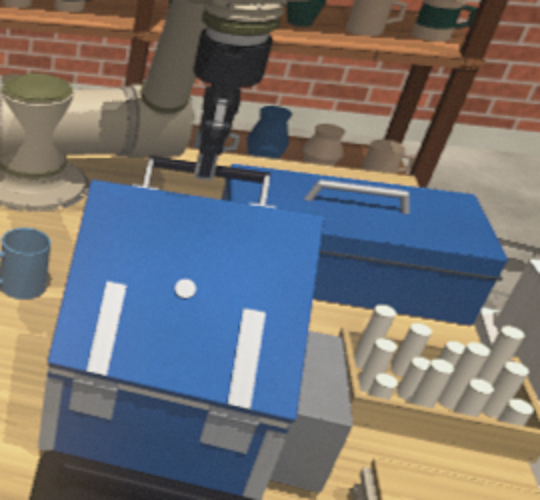

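The lid is up with the bar (about 210,175) still pinched. The measured rise of 161 mm corresponds to 35°. I'll check that it holds still, then hand in.

```bash
python3 -m jog '[{"linear":[0,0,0],"roll":0},{"linear":[0,0,0],"roll":0},{"linear":[0,0,0],"roll":0},{"linear":[0,0,0],"roll":0},{"linear":[0,0,0],"roll":0},{"linear":[0,0,0],"roll":0}]'; python3 -c "
from rig import env
print(env.observe()['qvel']); print(env.close_job())"
```

```text
time_s: 23.45
position: [0.4954, 0.2922, 0.3196]
tool_rot: [[0.036, 0.999, -0.003], [0.999, -0.036, 0.0], [0.0, -0.003, -1.0]]
ft_force: [-12.5, 2.3, 4.4]
grip_width: 0.0113
gripper_force: 58.8
[ 0.10529069  0.13191019 -0.09452773  0.03608176 -0.01564989  0.03224501]
the job is handed in; nothing more can be done
None
```

Job handed in at about 23.5 s: both spares stand upright in the two empty dishes, and the gripper is holding the kiln lid still at about 35° (worked out from the handle's rise); the hand-in returned no verdict.

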